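# Show the rinsed bearing ball to the inspection camera

### The job

The steel bearing ball from the antenna rotator has been rinsed and sits loose in the dip dish that hangs on the drain stand. Lift the dish up and off the hook by its red grip, turn it level through about a quarter turn so that the pouring notch in its rim faces the lens of the inspection camera, and hold it there without touching the camera, with the ball about 8 cm straight in front of the lens and at the lens's height, so that the camera sees the ball through the notch. Keep the ball in the middle of the dish all the way, leave the other things on the bench where they are, and finish while still holding the dish level and still for the picture.

Things in the scene. Friction and masses are not known exactly. Their poses are not given: they have to be found in the camera images.
- dip_dish: Loose blue steel dip dish, about 160 g, 106 mm across, rim 25 mm high, with one 26 mm pouring notch along its own -x; rigid wire bail with legs at +y and -y (115 mm over them), bail top at z = 118 mm, red grip above. Origin: middle of the underside, z up. It hangs level on the hook, free to swing, underside 48 mm above the table, notch looking the way the hook's tip points (stand's -x).
- grip (a point): Where the TCP belongs on the red grip: on the dish's axis, 154 mm above its underside (axes of the dish). The grip is an upright square bar, 13 x 13 mm, sides along the dish's x and y, from 124 to 174 mm above the underside. Fingers can close along the dish's y (clear of the hook arm) or along its x (above the arm).
- notch (a point): Middle of the pouring notch at the height of the rim: 51 mm from the dish's axis along its own -x, 24 mm above the underside.
- dish_middle (a point): Middle of the dish's floor, upper face, 3 mm above the underside, on the axis. The floor is dished: it rises by 5 degrees out to 18 mm from the middle, then by 10 degrees out to the rim at 50 mm.
- steel_ball_center (a point): Centre of the loose, polished steel ball, 22 mm in diameter, about 43 g; it rolls very easily. It lies in the middle of the dish's floor, so its centre is 14 mm above the dish's underside.
- drain_stand: Drain stand, fixed: grey drip tray 215 x 150 mm, rim 14 mm high (from 78 mm before to 138 mm behind the origin), a post 110 mm behind the origin (own +x), and an 8 mm thick arm from the post's top forward along -x to an upturned hook. Origin: on the table under the place where the bail hangs. Top of post and arm: 180 mm above the table.
- hook (a point): Low point of the hook, upper side, where the bail rests, 164 mm above the table (axes of the stand). The hook's upturned tip with a red bead (10 mm) lies 18 mm from here along the stand's -x and reaches 16 mm higher; the dish must rise 16 mm (better 25 to 30) before it can leave along the stand's -x.
- inspection_camera: Inspection camera, fixed: a white and black barrel, 37 mm thick, lying level on a post (130 mm high) over a round foot 92 mm across. Origin: the middle of the foot's underside, on the table. The camera looks along its own -x; the barrel reaches from 56 mm before (lens) to 78 mm behind the origin.
- lens (a point): Middle of the camera's front glass, 100 mm above the table (axes of the camera; it looks along -x, so a point 80 mm in front of the lens has x = -80 mm in this frame).
- parts_tin: Bystander: closed red tin, 65 x 98 x 26 mm, loose. Leave it alone.
- side_cutters: Bystander: side cutters with red handles, 66 x 139 x 14 mm, loose. Leave them alone.
- log_book: Bystander: notebook, 210 x 152 x 13 mm, loose. Leave it alone.
- mug: Bystander: white mug with green dots, 93 mm high, loose. Leave it alone.
- torch: Bystander: black hand torch lying down, 38 x 119 x 38 mm, loose. Leave it alone.
Not all that is in view belongs to the job. What is shaped like the inspection_camera but pink is not meant.

How it is judged:
By the outcome, as a careful person would: the job done as asked, in the order asked, and still so for the second after the job is handed in, while the arm keeps its last pose, push and grip.
It also fails if it takes over 58 s, if anything falls off the work surface, if the arm or the gripper's body presses on something with over 40 N, if the wrist force passes 120 N, or if a joint passes its speed limit or range.

### The arm

A 6-joint arm with a two-finger parallel gripper is mounted at the origin on a cart in front of the work surface, level with it; the furniture and walls round the work are solid. World frame = base frame: x ahead of the robot, y to its left, z up, the work surface at z = 0. Lengths are in m, angles in rad, forces in N, time in s.
With the tool pointing down it reaches from about 0.275 to 0.75 m from the base axis. Payload 10.2 kg.
Tool frame: the origin (TCP) lies between the finger pads, 19 mm behind the fingertips; this is the grasp point; z points along the fingers, y is the line along which they close (so a half turn about z gives the same grasp; the last joint's range is limited). The gripper opens to 88 mm and grips with 3 to 60 N. Pads are 18 mm wide; open, the fingers measure 123 mm over their backs; the gripper's body (75 mm by 187 mm) begins 45 mm behind the grasp point.
Start: joints at [1.013, 0.313, 1.498, -0, 1.331, -0.223], TCP at [0.173, 0.496, 0.257] pointing down, gripper open.
Joint ranges: [-2.94, 2.94], [-0.97, 2.17], [0.19, 2.56], [-1.23, 4.37], [0.02, 3.11], [-2.88, 2.88]. Speed limits (rad/s): [2.39, 2.39, 3.01, 3.14, 3.14, 3.14].

### API

Orientations are given as a 3x3 rotation matrix whose columns are the frame's x, y, z axes.
In Python, from rig import arm, snapshot, camera_info gives the robot as it stands. The module is installed in compiled form; this text tells all that it offers.
- The arm moves only by the tool drive_tool, never from a script. Its argument "targets" is a list of rows, each a list of 3 entries, a list of its own where there are three numbers: the shift along the tool's x, y, z as a fraction of full scale, then the turn about the tool's z as a fraction of full scale, then the opening, from -1 (shut) to 1 (fully open). In form: [[[tx, ty, tz], turn, gripper], ...]. A call has 1 to 5 rows; each row shifts and turns the commanded pose from where the row before left it, along the tool's axes as they then stand; what a row does not reach is not made up. Full scale, the value 1, is 2 cm for a shift and 0.12 rad for a turn. A row lasts 1/8 s, in which the tool goes at most 62.5 mm and 10.7 degrees, less where a joint would pass 70% of its speed; a pose out of reach is approached as far as the arm can. A call with a number of a shift or a turn outside -1 to 1 is refused whole. A call with a gripper value outside its range is refused whole. The fingers move at their own pace and stop on an object; "squeeze" is the grip in N (left out, the last holds). Time passes only in rows, so rows that do not move let the fingers close. It gives the time, the measured TCP pose, the force, the opening and the grip force at its end, in the units of the state.
- arm.sense(): the state, without advancing time (a new reading comes with each control period).
- snapshot(name): name is "side" or "top" or "wrist"; returns (picture, depth): 420x560x3 uint8, red, green, blue; 420x560 float32, m along the optical axis (not along the pixel's ray), 0 where there is no reading.
- camera_info(name): a dict with "mtx" (3x3 intrinsics, pixels), "dist" ([k1, k2, p1, p2, k3] as OpenCV has them; the pictures are not rectified), "pose" (4x4, takes a point from camera to world coordinates). Camera axes: x right, y down, z forward; pixel columns grow to the right and rows downward; lengths in m; the calibration is good to about 2 mm. A picture is of the moment at which its call begins: read the wrist's pose just before it. camera_info takes no time and is no camera call; for the wrist camera it gives the pose at the moment of the call.
- arm.hand_in(): hands the job in; it is judged then, once.
The state is a dict: "t": time; "joint_pos": joint angles; "joint_velocities": joint speeds; "tau": joint torques, N m; "ee_pos": TCP position; "tcp_rot": TCP orientation; "wrist_force": force on the tool from outside, world axes, zero at the start; "wrist_torque": the same for the moment, N m; "grip_width": finger opening in m; "gripper_force": force on a finger pad.
Only numpy, scipy, OpenCV 4.12 (cv2) and the standard library are available. Lean on these libraries where they do the work, as an engineer would, in place of code of your own. Each camera call takes 0.05 s, during which the arm holds its last target. There are 200 camera calls.

## Working session

There is one attempt and no reset: what is moved stays moved. The work goes in short steps, Python scripts to look and compute and a tool call to move; the robot and the scene stay as the last step left them, time stands still between calls to the robot, and variables do not carry over. Pictures are saved under pics/ and viewed, at most 10 in all, crops included, and the job is handed in when it is done.

Besides the shell and the picture viewer there is one more tool, called as name([rows], argument=value, ...), one row to a line, values as JSON. drive_tool: Moves the arm, as the interface text tells. Shift numbers are shares of 2 cm and turn numbers shares of 0.12 rad, none past 1 either way. Its arguments: {"type":"object","properties":{"targets":{"type":"array","items":{"type":"array"}},"squeeze":{"type":"number"}},"required":["targets"]}

```bash
mkdir -p pics; cat > h.py <<'E'
import numpy as np, cv2
from rig import arm, snapshot, camera_info
def take(n,tag):
    ci=camera_info(n); im,d=snapshot(n)
    cv2.imwrite(f'pics/{tag}.png',im[:,:,::-1]); np.savez(f'pics/{tag}.npz',im=im,d=d,M=ci['mtx'],D=np.array(ci['dist'],float),P=ci['pose'])
def load(tag):
    return np.load(f'pics/{tag}.npz')
def cloud(tag):
    z=load(tag); d=z['d']; h,w=d.shape
    u,v=np.meshgrid(np.arange(w),np.arange(h))
    p=cv2.undistortPoints(np.stack([u.ravel(),v.ravel()],1).astype(float)[:,None],z['M'],z['D'])[:,0]
    c=np.c_[p*d.ravel()[:,None],d.ravel()]
    W=c@z['P'][:3,:3].T+z['P'][:3,3]; W[d.ravel()==0]=np.nan
    return W.reshape(h,w,3)
E
python3 - <<'E'
from h import *
np.set_printoptions(precision=4,suppress=True)
s=arm.sense(); print(s['t'],s['ee_pos'],s['tcp_rot'],s['grip_width'])
take('top','top0'); take('side','side0')
for n in('top','side'): print(camera_info(n)['pose'])
E
```

```text
0.0 [0.1724 0.4957 0.2569] [[-0.9445  0.3286 -0.0007]
 [ 0.3286  0.9445 -0.0011]
 [ 0.0003 -0.0012 -1.    ]] 0.08816584076364338
[[ 0.4504 -0.6915  0.5648 -0.7463]
 [-0.8927 -0.3589  0.2725 -0.7081]
 [ 0.0142 -0.6269 -0.7789  1.8668]
 [ 0.      0.      0.      1.    ]]
[[ 0.8732 -0.378   0.3076 -0.1325]
 [-0.4873 -0.6679  0.5625 -1.2394]
 [-0.0072 -0.641  -0.7675  1.6661]
 [ 0.      0.      0.      1.    ]]
```

View pics/top0.png

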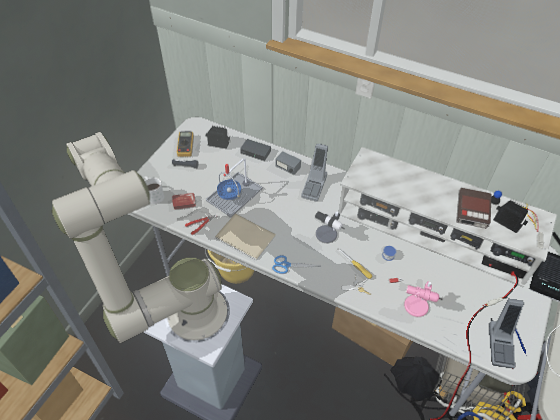

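View pics/side0.png

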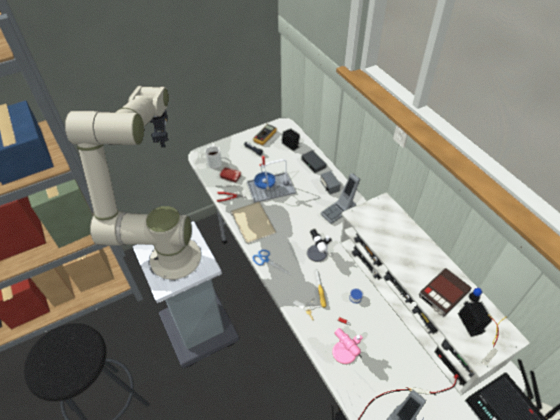

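Top view: the dish is at (229,188) with its red grip at (227,168), and the white/black camera is at (328,224). Possible confusions: pink decoy camera (420,295), blue pot (389,253), red tin (184,201). I choose the blue dish on the stand and the white/black camera, and will check both in an enlarged crop.

```bash
python3 - <<'E'
from h import *
np.set_printoptions(precision=3,suppress=True)
def crop(t,x,y,w,h,k): 
    im=load(t)['im'][y:y+h,x:x+w,::-1]; return cv2.resize(im,None,fx=k,fy=k,interpolation=cv2.INTER_CUBIC)
a=np.hstack([crop('top0',200,145,100,75,4),crop('top0',300,195,100,75,4)])
b=np.hstack([crop('side0',235,145,100,75,4),crop('side0',280,215,100,75,4)])
cv2.imwrite('pics/c1.png',np.vstack([a,b]))
for t in('top0','side0'):
    W=cloud(t); im=load(t)['im'].astype(int); r,g,b=im[...,0],im[...,1],im[...,2]
    x0,y0=(200,145) if t=='top0' else (235,145)
    roi=np.zeros(r.shape,bool); roi[y0:y0+75,x0:x0+100]=1
    red=roi&(r>130)&(g<80)&(b<80); 
    v,u=np.nonzero(red)
    print(t,'red'); 
    for i in range(len(u)): print(u[i],v[i],W[v[i],u[i]],end=' | ')
    bl=roi&(b>r+40)&(b>80); P=W[bl]; print('\nblue',len(P),np.nanmin(P,0),np.nanmax(P,0),np.nanmedian(P,0))
E
```

```text
top0 red
227 165 [0.535 0.165 0.226] | 225 166 [0.541 0.179 0.207] | 227 166 [0.532 0.164 0.223] | 227 167 [0.531 0.163 0.218] | 228 167 [0.546 0.168 0.202] | 227 168 [0.53  0.163 0.213] | 228 168 [0.536 0.162 0.208] | 227 169 [0.536 0.167 0.2  ] | 228 169 [0.531 0.159 0.209] | 227 170 [0.53  0.164 0.201] | 228 170 [0.537 0.163 0.195] | 226 171 [0.533 0.171 0.188] | 227 171 [0.532 0.166 0.191] | 228 171 [0.542 0.167 0.182] | 227 172 [0.54  0.171 0.175] | 228 172 [0.539 0.166 0.178] | 224 174 [0.525 0.177 0.174] | 206 217 [0.392 0.201 0.017] | 204 218 [0.39  0.211 0.007] | 205 218 [0.388 0.204 0.014] | 206 218 [0.386 0.197 0.02 ] | 200 219 [0.375 0.221 0.011] | 201 219 [0.379 0.219 0.007] | 203 219 [0.387 0.215 0.   ] | 204 219 [0.377 0.201 0.02 ] | 205 219 [0.381 0.199 0.018] | 208 219 [0.391 0.191 0.01 ] | 
blue 338 [0.487 0.118 0.001] [0.633 0.261 0.152] [0.546 0.179 0.056]
side0 red
263 157 [0.541 0.17  0.221] | 263 158 [0.541 0.17  0.215] | 263 159 [0.542 0.173 0.206] | 263 160 [0.541 0.172 0.201] | 263 161 [0.542 0.175 0.191] | 263 162 [0.539 0.169 0.191] | 263 163 [0.539 0.168 0.185] | 239 174 [0.469 0.314 0.02 ] | 235 195 [0.388 0.192 0.021] | 
blue 245 [0.489 0.114 0.02 ] [0.595 0.234 0.146] [0.54  0.176 0.059]
```

View pics/c1.png

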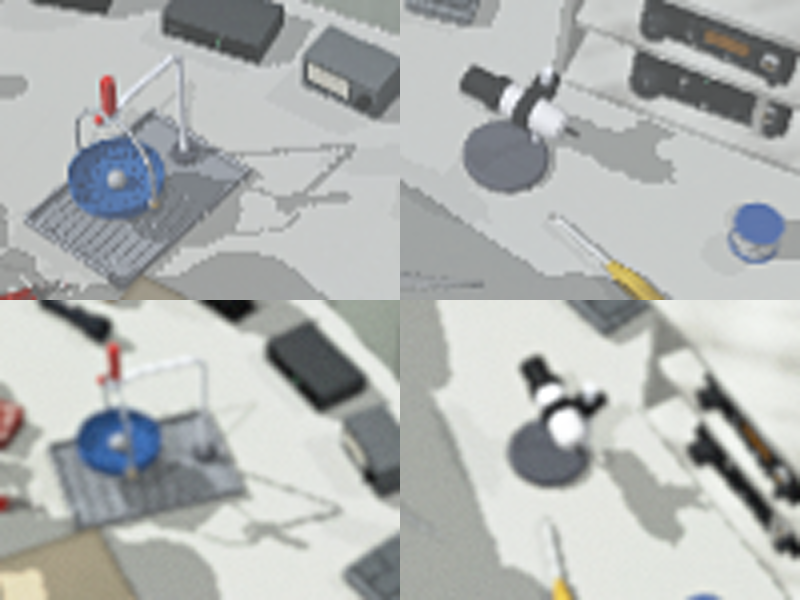

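The crop shows the blue dish with the ball (crop (115,178)), the red grip (107,95) and bead (98,120). The post top is at (180,60), so the arm runs toward the lower left. The camera's black lens end is at crop (467,78) and its tail with the cable is at (570,132). Now I'll measure the planes and triangulate.

```bash
cat >> h.py <<'E'
def ray(tag,uv):
    z=load(tag); p=cv2.undistortPoints(np.array([[uv]],float),z['M'],z['D'])[0,0]
    d=z['P'][:3,:3]@np.r_[p,1]; return z['P'][:3,3],d/np.linalg.norm(d)
def onz(tag,uv,h):
    o,d=ray(tag,uv); return o+d*(h-o[2])/d[2]
def tri(*a):
    A=np.zeros((3,3));b=np.zeros(3)
    for t,uv in a:
        o,d=ray(t,uv); Q=np.eye(3)-np.outer(d,d); A+=Q;b+=Q@o
    return np.linalg.solve(A,b)
E
python3 - <<'E'
from h import *
np.set_printoptions(precision=4,suppress=True)
c=lambda x0,y0,x,y:(x0+(x+.5)/4-.5,y0+(y+.5)/4-.5)
T=lambda x,y:('top0',c(200,145,x,y)); S=lambda x,y:('side0',c(235,145,x,y-300))
T2=lambda x,y:('top0',c(300,195,x-400,y)); S2=lambda x,y:('side0',c(280,215,x-400,y-300))
print('ball',tri(T(116,179),S(117,441)), onz(*T(116,179),.062),onz(*S(117,441),.062))
print('griptop',tri(T(107,77),S(114,346)))
print('bead',tri(T(98,120),S(102,380)),onz(*T(98,120),.180))
print('posttop',tri(T(180,60),S(205,360)),onz(*T(180,60),.18),onz(*S(205,360),.18))
print('tray T',[onz(*T(*p),.014)[:2] for p in((152,112),(252,172),(125,283),(27,220))])
print('tray S',[onz(*S(*p),.014)[:2] for p in((240,490),(80,527),(50,445))])
print('foot',onz(*T2(507,157),.006),onz(*S2(550,453),.006))
print('lens',onz(*T2(467,78),.1),onz(*S2(530,365),.1)); print('tail',onz(*T2(565,130),.1),onz(*S2(572,435),.1))
# cloud of the camera barrel
for t,(x,y) in(('top0',(300,195)),('side0',(280,215))):
    W=cloud(t)[y:y+75,x:x+70].reshape(-1,3)
    B=W[(W[:,2]>.085)&(W[:,2]<.125)&(W[:,0]<.78)]; B=B[np.linalg.norm(B[:,:2]-np.median(B[:,:2],0),axis=1)<.12]
    m=B[:,:2].mean(0); u,s,v=np.linalg.svd(B[:,:2]-m); q=(B[:,:2]-m)@v[0]
    print(t,len(B),m,v[0],m+v[0]*q.min(),m+v[0]*q.max(),B[:,2].max())
    F=W[(W[:,2]>.003)&(W[:,2]<.02)]; print('foot box',len(F),F.min(0),F.max(0))
E
```

```text
ball [0.5392 0.1713 0.0661] [0.5402 0.172  0.062 ] [0.5425 0.1769 0.062 ]
griptop [0.5431 0.173  0.2222]
bead [0.5276 0.179  0.169 ] [0.5177 0.1721 0.18  ]
posttop [0.65   0.1491 0.1653] [0.633  0.1384 0.18  ] [0.6465 0.14   0.18  ]
tray T [array([0.6816, 0.21  ]), array([0.6541, 0.0648]), array([0.4509, 0.112 ]), array([0.4775, 0.2523])]
tray S [array([0.656, 0.069]), array([0.4556, 0.1121]), array([0.4855, 0.255 ])]
foot [ 0.5562 -0.2936  0.006 ] [ 0.5619 -0.2926  0.006 ]
lens [ 0.5638 -0.2369  0.1   ] [ 0.5657 -0.236   0.1   ]
tail [ 0.5486 -0.3532  0.1   ] [ 0.5552 -0.3379  0.1   ]
top0 399 [ 0.595  -0.3119] [-0.9431  0.3326] [ 0.7012 -0.3494] [ 0.5282 -0.2884] 0.12494057150888782
foot box 1529 [ 0.3524 -0.5152  0.003 ] [ 0.7761 -0.1071  0.0199]
side0 260 [ 0.5666 -0.3013] [-0.0951 -0.9955] [ 0.5733 -0.2305] [ 0.5604 -0.3658] 0.12485904504046808
foot box 1776 [ 0.3288 -0.5075  0.003 ] [ 0.7721 -0.0226  0.02  ]
```

The views agree. The dish axis is at about (0.541, 0.172) and the stand's yaw is about -12°. The lens is at about (0.565, -0.237), looking along 84.5°. I'll close along the dish's y with q6 on the side that leaves room for the carry turn, and start by moving above the grip.

drive_tool([
  [[0,0,-1],0.5,1],
  [[-0.5,-0.2,-1],0.5,1],
  [[-1,-0.4,-1],0,1],
  [[-1,-0.4,-1],0,1],
  [[-1,-0.4,-1],0,1],
])

```text
t: 0.72
ee_pos: [0.2239, 0.4398, 0.3578]
tcp_rot: [[-0.898, 0.439, -0.0], [0.439, 0.898, -0.001], [0.0, -0.001, -1.0]]
wrist_force: [-0.1, 0.0, -0.3]
grip_width: 0.088
gripper_force: 0.0
```

```bash
python3 - <<'E'
from h import *
np.set_printoptions(precision=4,suppress=True)
s=arm.sense(); print(s['t'],s['ee_pos'],s['tcp_rot'],s['joint_pos'])
d=np.array([.541,.172,.35])-s['ee_pos']; print(s['tcp_rot'].T@d/.02 if hasattr(s['tcp_rot'],'T') else np.array(s['tcp_rot']).T@d/.02)
E
```

```text
0.725 [0.2239 0.4398 0.3578] [[-0.8984  0.4392 -0.0005]
 [ 0.4392  0.8984 -0.0005]
 [ 0.0002 -0.0007 -1.    ]] [ 0.862   0.1901  1.3967  0.      1.5555 -0.2541]
[-20.1249  -5.0643   0.3881]
```

drive_tool([
  [[-1,-0.25,0],0,1],
  [[-1,-0.25,0],0,1],
  [[-1,-0.25,0],0,1],
  [[-1,-0.25,0],0,1],
  [[-1,-0.25,0],0,1],
])

```text
t: 1.35
ee_pos: [0.3028, 0.3735, 0.3571]
tcp_rot: [[-0.898, 0.439, -0.001], [0.439, 0.898, -0.0], [0.0, -0.001, -1.0]]
wrist_force: [0.2, 0.4, -0.7]
grip_width: 0.0881
gripper_force: 0.0
```

drive_tool([
  [[-1,-0.25,0],0,1],
  [[-1,-0.25,0],0,1],
  [[-1,-0.25,0],0,1],
  [[-1,-0.25,0],0,1],
  [[-1,-0.25,0],0,1],
])

```text
t: 1.98
ee_pos: [0.3817, 0.3071, 0.3571]
tcp_rot: [[-0.898, 0.439, -0.001], [0.439, 0.898, -0.0], [0.0, -0.001, -1.0]]
wrist_force: [1.1, -0.2, -0.2]
grip_width: 0.0883
gripper_force: 0.0
```

drive_tool([
  [[-1,-0.25,0],0,1],
  [[-1,-0.25,0],0,1],
  [[-1,-0.25,0],0,1],
  [[-1,-0.25,0],0,1],
  [[-1,-0.25,0],0,1],
])

```text
t: 2.6
ee_pos: [0.4611, 0.2404, 0.3573]
tcp_rot: [[-0.898, 0.439, -0.0], [0.439, 0.898, 0.0], [0.0, -0.0, -1.0]]
wrist_force: [-0.6, 0.7, 0.6]
grip_width: 0.088
gripper_force: 0.0
```

drive_tool([
  [[0,0,0],1,1],
  [[0,0,0],1,1],
  [[0,0,0],1,1],
  [[0,0,0],1,1],
  [[0,0,0],1,1],
])

```text
t: 3.22
ee_pos: [0.4607, 0.2408, 0.3573]
tcp_rot: [[-0.49, 0.872, -0.0], [0.872, 0.49, -0.0], [0.0, -0.0, -1.0]]
wrist_force: [-0.4, 0.8, 0.2]
grip_width: 0.0881
gripper_force: 0.0
```

drive_tool([
  [[0,0,0],1,1],
  [[0,0,0],1,1],
  [[0,0,0],1,1],
  [[0,0,0],1,1],
  [[0,0,0],1,1],
])

```text
t: 3.85
ee_pos: [0.4606, 0.2408, 0.3574]
tcp_rot: [[0.088, 0.996, -0.0], [0.996, -0.088, -0.0], [-0.0, -0.0, -1.0]]
wrist_force: [-0.4, 0.5, 0.0]
grip_width: 0.0881
gripper_force: 0.0
```

drive_tool([
  [[0,0,0],1,1],
  [[0,0,0],1,1],
  [[0,0,0],1,1],
  [[0,0,0],1,1],
  [[0,0,0],1,1],
])

```text
t: 4.47
ee_pos: [0.4607, 0.2408, 0.3573]
tcp_rot: [[0.635, 0.772, -0.0], [0.772, -0.635, -0.0], [-0.0, -0.0, -1.0]]
wrist_force: [0.8, -0.0, 0.4]
grip_width: 0.0883
gripper_force: 0.0
```

drive_tool([
  [[0,0,0],1,1],
  [[0,0,0],1,1],
  [[0,0,0],1,1],
  [[0,0,0],1,1],
  [[0,0,0],1,1],
])

```text
t: 5.1
ee_pos: [0.4607, 0.2408, 0.3573]
tcp_rot: [[0.96, 0.279, -0.0], [0.279, -0.96, -0.0], [-0.0, -0.0, -1.0]]
wrist_force: [-0.5, 0.2, 0.2]
grip_width: 0.0883
gripper_force: 0.0
```

drive_tool([
  [[0,0,0],1,1],
  [[0,0,0],1,1],
  [[0,0,0],1,1],
  [[0,0,0],1,1],
  [[0,0,0],0,1],
])

```text
t: 5.72
ee_pos: [0.4606, 0.2409, 0.3574]
tcp_rot: [[0.982, -0.191, -0.0], [-0.191, -0.982, -0.0], [-0.0, 0.0, -1.0]]
wrist_force: [0.1, -0.4, -0.1]
grip_width: 0.0882
gripper_force: 0.0
```

```bash
python3 - <<'E'
from h import *
np.set_printoptions(precision=4,suppress=True)
s=arm.sense(); R=np.array(s['tcp_rot']); print(s['t'],s['ee_pos'],R,s['joint_pos'])
print(np.degrees(np.arctan2(R[1,1],R[0,1])), R.T@(np.array([.541,.172,.35])-s['ee_pos'])/.02)
take('wrist','w0'); print(load('w0')['P'])
E
```

```text
5.725 [0.4606 0.2409 0.3574] [[ 0.9816 -0.1911 -0.0001]
 [-0.1911 -0.9816 -0.    ]
 [-0.0001  0.     -1.    ]] [0.2563 0.2514 1.3216 0.     1.5687 2.0194]
-101.01856406697006 [4.6067 2.6129 0.3678]
[[-0.1902 -0.93   -0.3145  0.5432]
 [-0.9818  0.1798  0.062   0.2252]
 [-0.0011  0.3206 -0.9472  0.485 ]
 [ 0.      0.      0.      1.    ]]
```

View pics/w0.png

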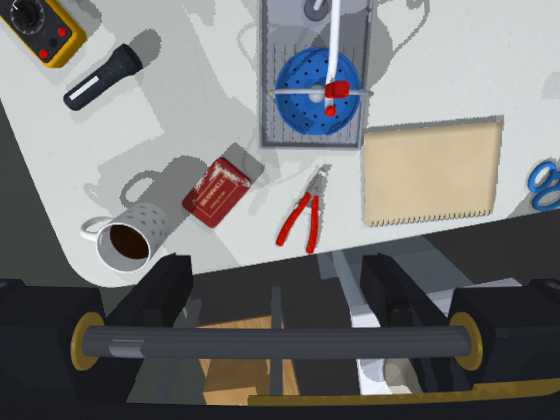

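The wrist view shows the red grip at (338,90), the bead at (330,111), the ball at (317,93), and the tray with side edges near x=262 and 365.

```bash
python3 - <<'E'
from h import *
np.set_printoptions(precision=4,suppress=True)
W=cloud('w0'); im=load('w0')['im'].astype(int); r,g,b=[im[...,i] for i in range(3)]
red=(r>110)&(g<80)&(b<80); red[150:]=0; red[:,:290]=0; red[:,380:]=0
v,u=np.nonzero(red); P=W[v,u]
top=P[P[:,2]>.214]; print('grip top',len(top),np.median(top,0),top.min(0),top.max(0))
(c,s,a)=cv2.minAreaRect(top[:,:2].astype(np.float32)*1000); print(c,s,a)
k=v>105; print('bead',P[k].mean(0),onz('w0',(u[k].mean(),v[k].mean()),.18))
bl=(b>r+40)&(b>100)&(np.arange(420)[:,None]<150)&(abs(np.arange(560)-317)<60); B=W[bl]; rim=B[(B[:,2]>.066)&(B[:,2]<.08)]
A=np.c_[2*rim[:,:2],np.ones(len(rim))]; x=np.linalg.lstsq(A,(rim[:,:2]**2).sum(1),rcond=None)[0]; print('rim',len(rim),x[:2],np.sqrt(x[2]+x[0]**2+x[1]**2))
print('ball',onz('w0',(317,93),.062))
# arm yaw: points z .172-.184
m=(W[...,2]>.170)&(W[...,2]<.184)&~red; m[105:]=0; m[:,:300]=0;m[:,380:]=0
Q=W[m][:,:2]; vx,vy,x0,y0=cv2.fitLine(Q.astype(np.float32),cv2.DIST_HUBER,0,.01,.01).ravel(); print('arm',len(Q),np.degrees(np.arctan2(vy/vx,1)),x0,y0)
# tray yaw
t=(W[...,2]>.010)&(W[...,2]<.018)&(abs(np.arange(560)-315)<75)&(np.arange(420)[:,None]<150)&(r<200); t=cv2.morphologyEx(t.astype(np.uint8),cv2.MORPH_OPEN,np.ones((3,3)))>0
Q=W[t][:,:2]; print('tray',len(Q),cv2.minAreaRect(Q.astype(np.float32)*1000),Q.min(0),Q.max(0))
for row in (20,60,100,130): 
    print(row,[onz('w0',(c,row),.014)[:2] for c in (np.nonzero(t[row])[0][[0,-1]] if t[row].any() else [])])
E
```

```text
grip top 260 [0.5426 0.1747 0.2221] [0.5362 0.1681 0.2141] [0.5492 0.1813 0.2247]
(542.7161254882812, 174.54307556152344) (12.563770294189453, 12.003341674804688) 79.67774963378906
bead [0.5253 0.1781 0.1767] [0.5255 0.1786 0.18  ]
rim 638 [0.543  0.1742] 0.051074232335553506
ball [0.5431 0.1734 0.062 ]
arm 693 -12.077137 0.5861502 0.16553307
tray 1732 ((564.0349731445312, 169.3860626220703), (150.64720153808594, 198.57113647460938), 78.56193542480469) [0.454  0.0772] [0.6733 0.2619]
20 [array([0.6495, 0.2284]), array([0.6224, 0.0818])]
60 [array([0.6006, 0.2385]), array([0.5732, 0.0918])]
100 [array([0.5489, 0.2479]), array([0.5214, 0.1021])]
130 [array([0.5082, 0.2564]), array([0.4808, 0.1125])]
```

drive_tool([
  [[0.94,0.5,0],0,1],
  [[0.93,0.5,0],0,1],
  [[0.93,0.5,0],0,1],
  [[0.93,0.5,0],0,1],
  [[0.93,0.47,0],0,1],
])

```text
t: 6.4
ee_pos: [0.5434, 0.1736, 0.3573]
tcp_rot: [[0.981, -0.192, -0.0], [-0.192, -0.981, -0.0], [-0.0, 0.0, -1.0]]
wrist_force: [-0.1, -0.9, 0.9]
grip_width: 0.0877
gripper_force: 0.0
```

drive_tool([
  [[0,0,1],0,1],
  [[0,0,1],0,1],
  [[0,0,1],0,1],
  [[0,0,1],0,1],
  [[0,0,0],0,1],
])

```text
t: 7.02
ee_pos: [0.5423, 0.1742, 0.2762]
tcp_rot: [[0.981, -0.192, -0.003], [-0.192, -0.981, -0.0], [-0.003, 0.001, -1.0]]
wrist_force: [-0.2, -0.3, 0.9]
grip_width: 0.0882
gripper_force: 0.0
```

```bash
python3 - <<'E'
from h import *
np.set_printoptions(precision=4,suppress=True)
s=arm.sense(); R=np.array(s['tcp_rot']); print(s['ee_pos']); print(R.T@(np.array([.5427,.1745,.202])-s['ee_pos'])/.02)
take('wrist','w1'); W=cloud('w1'); im=load('w1')['im'].astype(int); r,g,b=[im[...,i] for i in range(3)]
red=(r>110)&(g<80)&(b<80); P=W[red]; t=P[(P[:,2]>.214)&(P[:,2]<.23)]; print(len(t),np.median(t,0),cv2.minAreaRect(t[:,:2].astype(np.float32)*1000))
E
```

```text
[0.5423 0.1742 0.2762]
[ 0.0278 -0.0216  3.7117]
333 [0.5438 0.1736 0.2221] ((543.369384765625, 173.65072631835938), (12.153867721557617, 11.491252899169922), 79.58100891113281)
```

View pics/w1.png

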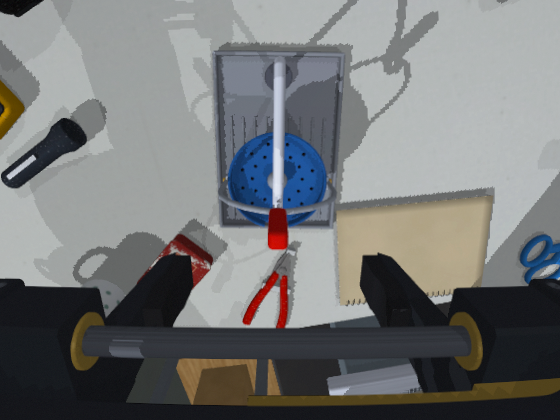

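The grip top is at (278,235), centred between the fingers at x≈178 and 378, and the hook arm is parallel to the tool's x. I'll go down and close gently.

drive_tool([
  [[0.05,-0.03,0.9],0,1],
  [[0,0,0.9],0,1],
  [[0,0,0.9],0,1],
  [[0,0,0.7],0,1],
  [[0,0,0.3],0,1],
], squeeze=8)

```text
t: 7.7
ee_pos: [0.5434, 0.1752, 0.2033]
tcp_rot: [[0.981, -0.192, 0.0], [-0.192, -0.981, -0.0], [0.0, -0.0, -1.0]]
wrist_force: [0.2, -0.3, 0.2]
grip_width: 0.0881
gripper_force: 0.0
```

drive_tool([
  [[0,0,0],0,0.2],
  [[0,0,0],0,-0.2],
  [[0,0,0],0,-0.4],
  [[0,0,0],0,-0.5],
  [[0,0,0],0,-0.55],
])

```text
t: 8.32
ee_pos: [0.5432, 0.1752, 0.2035]
tcp_rot: [[0.981, -0.192, 0.0], [-0.192, -0.981, 0.0], [0.0, -0.0, -1.0]]
wrist_force: [-1.5, 0.4, 0.4]
grip_width: 0.0407
gripper_force: 0.0
```

drive_tool([
  [[0,0,0],0,-0.6],
  [[0,0,0],0,-0.64],
  [[0,0,0],0,-0.67],
  [[0,0,0],0,-0.7],
  [[0,0,0],0,-0.8],
])

```text
t: 8.95
ee_pos: [0.5432, 0.1751, 0.2034]
tcp_rot: [[0.981, -0.192, -0.0], [-0.192, -0.981, -0.0], [-0.0, 0.0, -1.0]]
wrist_force: [-0.6, -2.4, 1.2]
grip_width: 0.0131
gripper_force: 7.9
```

drive_tool([
  [[0,0,0],0,-1],
  [[0,0,0],0,-1],
], squeeze=30)

```text
t: 9.2
ee_pos: [0.5432, 0.1752, 0.2035]
tcp_rot: [[0.981, -0.192, 0.0], [-0.192, -0.981, -0.0], [0.0, 0.0, -1.0]]
wrist_force: [-0.3, -1.5, 2.6]
grip_width: 0.0125
gripper_force: 29.6
```

```bash
python3 - <<'E'
from h import *
np.set_printoptions(precision=4,suppress=True)
s=arm.sense(); R=np.array(s['tcp_rot']); print(s['t'],s['ee_pos'],R,s['wrist_force'],s['wrist_torque'],s['grip_width'],s['gripper_force'])
take('wrist','w2')
E
```

```text
9.2 [0.5432 0.1752 0.2035] [[ 0.9814 -0.192   0.0002]
 [-0.192  -0.9814 -0.0001]
 [ 0.0002  0.0001 -1.    ]] [-0.3343 -1.4514  2.5782] [-0.3078  0.2535 -0.0058] 0.012534657235323697 29.597443260572618
```

View pics/w2.png

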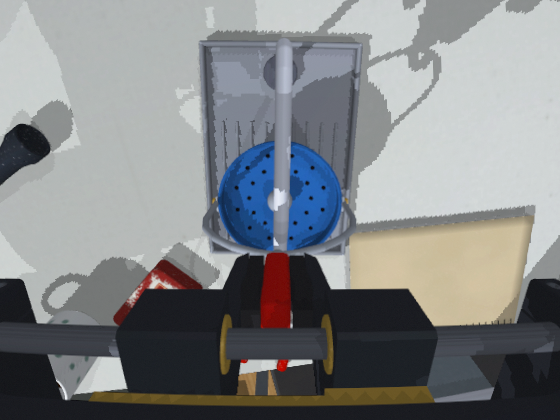

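The grip is seated (12.5 mm, 30 N) and the ball is still in the middle at (278,198). Now a straight, soft lift.

drive_tool([
  [[0,0,0],0,-1],
  [[0,0,-0.05],0,-1],
  [[0,0,-0.1],0,-1],
  [[0,0,-0.15],0,-1],
  [[0,0,-0.2],0,-1],
], squeeze=45)

```text
t: 9.88
ee_pos: [0.5432, 0.1753, 0.2136]
tcp_rot: [[0.981, -0.192, -0.0], [-0.192, -0.981, 0.0], [-0.0, -0.0, -1.0]]
wrist_force: [-0.3, 0.3, -2.4]
grip_width: 0.0128
gripper_force: 44.5
```

drive_tool([
  [[0,0,-0.2],0,-1],
  [[0,0,-0.2],0,-1],
  [[0,0,-0.2],0,-1],
  [[0,0,-0.2],0,-1],
  [[0,0,-0.2],0,-1],
])

```text
t: 10.5
ee_pos: [0.5432, 0.1753, 0.2337]
tcp_rot: [[0.981, -0.192, 0.0], [-0.192, -0.981, -0.0], [0.0, 0.0, -1.0]]
wrist_force: [0.7, 0.1, -1.1]
grip_width: 0.0125
gripper_force: 44.5
```

drive_tool([
  [[0,0,-0.2],0,-1],
  [[0,0,-0.1],0,-1],
  [[0,0,-0.1],0,-1],
  [[0,0,-0.05],0,-1],
  [[0,0,0],0,-1],
])

```text
t: 11.12
ee_pos: [0.5432, 0.1753, 0.2424]
tcp_rot: [[0.981, -0.192, -0.0], [-0.192, -0.981, -0.0], [0.0, 0.0, -1.0]]
wrist_force: [0.3, 0.2, -2.2]
grip_width: 0.0126
gripper_force: 44.5
```

```bash
python3 - <<'E'
from h import *
np.set_printoptions(precision=4,suppress=True)
s=arm.sense(); R=np.array(s['tcp_rot']); print(s['t'],s['ee_pos'],R,s['wrist_force'],s['wrist_torque'])
take('wrist','w3')
W=cloud('w3'); im=load('w3')['im'].astype(int); r,g,b=[im[...,i] for i in range(3)]
B=W[(b>r+40)&(b>100)]; B=B[np.linalg.norm(B[:,:2]-s['ee_pos'][:2],axis=1)<.07]; rim=B[B[:,2]>np.nanmax(B[:,2])-.012]
q=B[np.linalg.norm(B[:,:2]-s['ee_pos'][:2],axis=1)>.049]; A=np.c_[q[:,:2]-s['ee_pos'][:2],np.ones(len(q))]; print('rim plane',len(q),np.linalg.lstsq(A,q[:,2],rcond=None)[0])
E
```

```text
11.125 [0.5432 0.1753 0.2424] [[ 0.9814 -0.192  -0.    ]
 [-0.192  -0.9814 -0.    ]
 [ 0.      0.     -1.    ]] [ 0.3468  0.1613 -2.2266] [0.0332 0.1481 0.0012]
rim plane 1520 [ 0.093  -0.0553  0.1044]
```

View pics/w3.png

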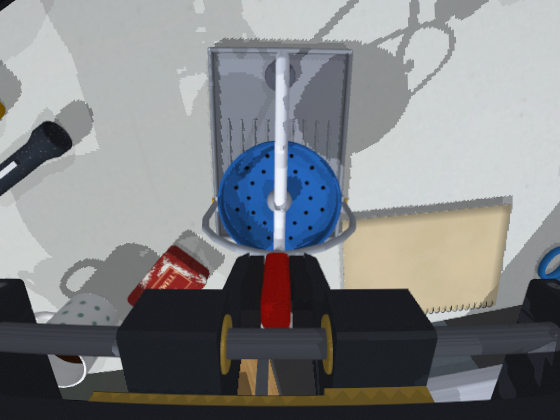

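The dish came up with the gripper, in the same place in the picture. It is level, the ball is at (280,199), and the load of about 2.2 N fits 203 g. Next I'll back it out along the stand's -x, then move it sideways.

drive_tool([
  [[-0.1,0,0],0,-1],
  [[-0.2,0,0],0,-1],
  [[-0.3,0,0],0,-1],
  [[-0.4,0,0],0,-1],
  [[-0.4,0,0],0,-1],
])

```text
t: 11.8
ee_pos: [0.5151, 0.1808, 0.2425]
tcp_rot: [[0.981, -0.192, -0.0], [-0.192, -0.981, 0.0], [-0.0, 0.0, -1.0]]
wrist_force: [-0.6, -0.6, -3.0]
grip_width: 0.0127
gripper_force: 44.5
```

drive_tool([
  [[-0.4,0,0],0,-1],
  [[-0.4,0,0],0,-1],
  [[-0.4,0,0],0,-1],
  [[-0.4,0,0],0,-1],
  [[-0.4,0,0],0,-1],
])

```text
t: 12.42
ee_pos: [0.476, 0.1884, 0.2424]
tcp_rot: [[0.981, -0.192, 0.0], [-0.192, -0.981, 0.0], [0.0, -0.0, -1.0]]
wrist_force: [0.1, -0.0, -2.0]
grip_width: 0.0126
gripper_force: 44.5
```

drive_tool([
  [[-0.4,0,0],0,-1],
  [[-0.4,0,0],0,-1],
  [[-0.3,0,0],0,-1],
  [[-0.2,0,0],0,-1],
  [[-0.1,0,0],0,-1],
])

```text
t: 13.05
ee_pos: [0.4488, 0.1937, 0.2425]
tcp_rot: [[0.981, -0.192, 0.0], [-0.192, -0.981, 0.0], [0.0, -0.0, -1.0]]
wrist_force: [-0.1, 0.2, -1.3]
grip_width: 0.0128
gripper_force: 44.5
```

drive_tool([
  [[0,0.1,0],0,-1],
  [[0,0.2,0],0,-1],
  [[0,0.3,0],0,-1],
  [[0,0.4,0],0,-1],
  [[0,0.5,0],0,-1],
])

```text
t: 13.68
ee_pos: [0.4431, 0.1636, 0.2424]
tcp_rot: [[0.981, -0.192, -0.0], [-0.192, -0.981, -0.0], [-0.0, 0.0, -1.0]]
wrist_force: [-0.6, -0.7, -1.2]
grip_width: 0.0126
gripper_force: 44.5
```

drive_tool([
  [[0,0.5,0],0,-1],
  [[0,0.5,0],0,-1],
  [[0,0.5,0],0,-1],
  [[0,0.5,0],0,-1],
  [[0,0.5,0],0,-1],
])

```text
t: 14.3
ee_pos: [0.4335, 0.1145, 0.2424]
tcp_rot: [[0.981, -0.192, 0.0], [-0.192, -0.981, -0.0], [0.0, 0.0, -1.0]]
wrist_force: [0.2, 0.7, -1.2]
grip_width: 0.0125
gripper_force: 44.5
```

drive_tool([
  [[0,0.5,0],0,-1],
  [[0,0.5,0],0,-1],
  [[0,0.5,0],0,-1],
  [[0,0.5,0],0,-1],
  [[0,0.5,0],0,-1],
])

```text
t: 14.92
ee_pos: [0.4239, 0.0655, 0.2424]
tcp_rot: [[0.981, -0.192, 0.0], [-0.192, -0.981, -0.0], [0.0, 0.0, -1.0]]
wrist_force: [0.6, 0.5, -1.6]
grip_width: 0.0126
gripper_force: 44.5
```

drive_tool([
  [[0,0.4,0],0,-1],
  [[0,0.3,0],0,-1],
  [[0,0.2,0],0,-1],
  [[0,0.1,0],0,-1],
  [[0,0,0],0,-1],
])

```text
t: 15.55
ee_pos: [0.4202, 0.0465, 0.2424]
tcp_rot: [[0.981, -0.192, -0.0], [-0.192, -0.981, 0.0], [-0.0, -0.0, -1.0]]
wrist_force: [-0.0, 0.3, -1.9]
grip_width: 0.0129
gripper_force: 44.5
```

```bash
python3 - <<'E'
from h import *
np.set_printoptions(precision=4,suppress=True)
s=arm.sense(); R=np.array(s['tcp_rot']); print(s['t'],s['ee_pos'],R,s['wrist_force'],s['wrist_torque'],s['joint_pos'])
take('wrist','w4')
E
```

```text
15.55 [0.4202 0.0465 0.2424] [[ 0.9814 -0.192  -0.0001]
 [-0.192  -0.9814  0.    ]
 [-0.0001 -0.     -1.    ]] [-0.0374  0.3496 -1.9187] [0.0504 0.0911 0.0163] [-0.1685  0.099   1.8039  0.      1.2387  1.5955]
```

View pics/w4.png

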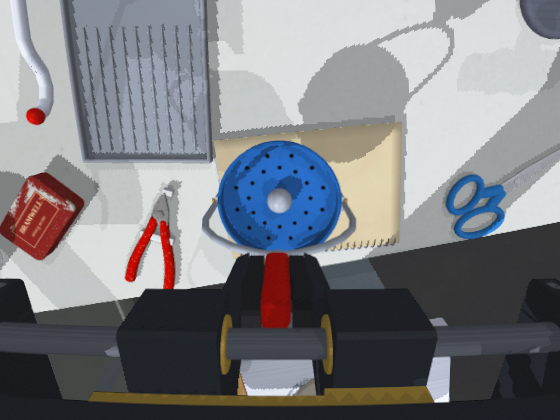

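The ball is still in the middle at (280,200) and the dish is clear of the hook. Now the quarter turn in place, about the dish axis.

drive_tool([
  [[0,0,0],-0.1,-1],
  [[0,0,0],-0.2,-1],
  [[0,0,0],-0.3,-1],
  [[0,0,0],-0.4,-1],
  [[0,0,0],-0.5,-1],
])

```text
t: 16.23
ee_pos: [0.4202, 0.0465, 0.2424]
tcp_rot: [[1.0, -0.01, 0.0], [-0.01, -1.0, 0.0], [0.0, -0.0, -1.0]]
wrist_force: [0.9, -1.0, -2.0]
grip_width: 0.0129
gripper_force: 44.5
```

drive_tool([
  [[0,0,0],-0.5,-1],
  [[0,0,0],-0.5,-1],
  [[0,0,0],-0.5,-1],
  [[0,0,0],-0.5,-1],
  [[0,0,0],-0.5,-1],
])

```text
t: 16.85
ee_pos: [0.4202, 0.0465, 0.2424]
tcp_rot: [[0.958, 0.286, 0.0], [0.286, -0.958, -0.0], [-0.0, 0.0, -1.0]]
wrist_force: [-0.1, 1.1, -1.6]
grip_width: 0.0123
gripper_force: 44.5
```

drive_tool([
  [[0,0,0],-0.5,-1],
  [[0,0,0],-0.5,-1],
  [[0,0,0],-0.5,-1],
  [[0,0,0],-0.5,-1],
  [[0,0,0],-0.5,-1],
])

```text
t: 17.48
ee_pos: [0.4202, 0.0465, 0.2424]
tcp_rot: [[0.831, 0.557, -0.0], [0.557, -0.831, -0.0], [-0.0, -0.0, -1.0]]
wrist_force: [-0.1, 0.4, -1.8]
grip_width: 0.0126
gripper_force: 44.5
```

drive_tool([
  [[0,0,0],-0.5,-1],
  [[0,0,0],-0.5,-1],
  [[0,0,0],-0.5,-1],
  [[0,0,0],-0.5,-1],
  [[0,0,0],-0.5,-1],
])

```text
t: 18.1
ee_pos: [0.4202, 0.0465, 0.2424]
tcp_rot: [[0.629, 0.777, 0.0], [0.777, -0.629, -0.0], [0.0, 0.0, -1.0]]
wrist_force: [0.0, 0.2, -1.6]
grip_width: 0.0125
gripper_force: 44.5
```

drive_tool([
  [[0,0,0],-0.5,-1],
  [[0,0,0],-0.5,-1],
  [[0,0,0],-0.5,-1],
  [[0,0,0],-0.5,-1],
  [[0,0,0],-0.5,-1],
])

```text
t: 18.73
ee_pos: [0.4202, 0.0465, 0.2424]
tcp_rot: [[0.371, 0.928, 0.0], [0.928, -0.371, 0.0], [0.0, 0.0, -1.0]]
wrist_force: [-0.1, 0.0, -1.3]
grip_width: 0.0128
gripper_force: 44.5
```

drive_tool([
  [[0,0,0],-0.5,-1],
  [[0,0,0],-0.5,-1],
  [[0,0,0],-0.4,-1],
  [[0,0,0],-0.4,-1],
  [[0,0,0],-0.3,-1],
])

```text
t: 19.35
ee_pos: [0.4202, 0.0465, 0.2424]
tcp_rot: [[0.129, 0.992, 0.0], [0.992, -0.129, -0.0], [-0.0, 0.0, -1.0]]
wrist_force: [1.1, 0.3, -1.6]
grip_width: 0.0123
gripper_force: 44.5
```

drive_tool([
  [[0,0,0],-0.2,-1],
  [[0,0,0],-0.1,-1],
  [[0,0,0],0,-1],
])

```text
t: 19.73
ee_pos: [0.4202, 0.0465, 0.2424]
tcp_rot: [[0.096, 0.995, 0.0], [0.995, -0.096, 0.0], [0.0, 0.0, -1.0]]
wrist_force: [0.5, -0.2, -1.5]
grip_width: 0.0126
gripper_force: 44.5
```

```bash
python3 - <<'E'
from h import *
np.set_printoptions(precision=4,suppress=True)
s=arm.sense(); R=np.array(s['tcp_rot']); print(s['t'],s['ee_pos'],R,s['wrist_force'],s['joint_pos'])
print(np.degrees(np.arctan2(R[1,1],R[0,1])))
take('wrist','w5')
E
```

```text
19.725 [0.4202 0.0465 0.2424] [[ 0.0959  0.9954  0.    ]
 [ 0.9954 -0.0959  0.    ]
 [ 0.      0.     -1.    ]] [ 0.5087 -0.2385 -1.4852] [-0.1686  0.099   1.8039  0.      1.2387 -0.0725]
-5.502918452263671
```

View pics/w5.png

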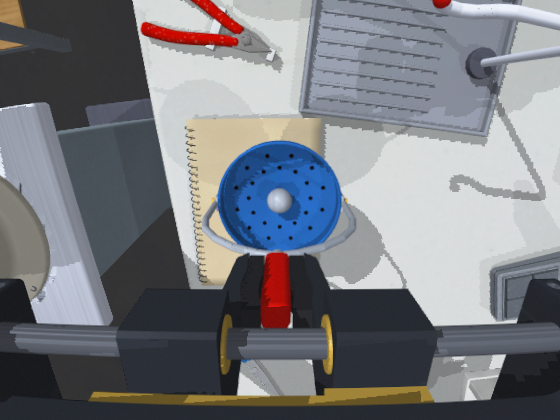

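The notch side (toward the gripper) now faces the camera, with the ball at (280,200), still centred. Next I'll refine the barrel axis and lens from the depth data.

```bash
python3 - <<'E'
from h import *
np.set_printoptions(precision=4,suppress=True)
take('top','top1'); take('side','side1')
for t in('top0','top1','side0','side1'):
    W=cloud(t).reshape(-1,3); im=load(t)['im'].reshape(-1,3).astype(int)
    d=W[:,:2]-[.56,-.295]; a=np.array([.0959,.9954]); q=d@a; l=d@[a[1],-a[0]]
    B=W[(abs(q)<.09)&(abs(l)<.028)&(W[:,2]>.078)&(W[:,2]<.122)]
    H=B[B[:,2]>.110]
    vx,vy,x0,y0=cv2.fitLine(H[:,:2].astype(np.float32),cv2.DIST_HUBER,0,.01,.01).ravel()
    e=(B[:,:2]-[.56,-.295])@a
    print(t,len(B),len(H),'yaw',np.degrees(np.arctan2(vx,vy)),'x at y=-.295',x0+(-.295-y0)*vx/vy,'x at -.237',x0+(-.237-y0)*vx/vy,'ends q',np.percentile(e,[0,2,98,100]),'zmax',B[:,2].max())
    F=W[(np.linalg.norm(d,axis=1)<.055)&(W[:,2]>.004)&(W[:,2]<.03)]; c=im[(np.linalg.norm(d,axis=1)<.055)&(W[:,2]>.004)&(W[:,2]<.03)]
    F=F[c.max(1)<130]; print('  foot',len(F),F.min(0),F.max(0),cv2.minEnclosingCircle(F[:,:2].astype(np.float32)))
E
```

```text
top0 249 123 yaw 4.273442 x at y=-.295 0.5550852 x at -.237 0.55941916 ends q [-0.0732 -0.0597  0.0564  0.0596] zmax 0.12182713374341203
  foot 118 [ 0.5067 -0.3359  0.0042] [ 0.5963 -0.2539  0.0235] ((0.5518000721931458, -0.293095201253891), 0.045660000294446945)
top1 247 117 yaw 4.915459 x at y=-.295 0.55554765 x at -.237 0.5605358 ends q [-0.0703 -0.059   0.0567  0.061 ] zmax 0.12182360840547957
  foot 185 [ 0.5096 -0.3367  0.0043] [ 0.5993 -0.2497  0.0246] ((0.5559031367301941, -0.29319924116134644), 0.04808912053704262)
side0 209 132 yaw 6.6974416 x at y=-.295 0.55769885 x at -.237 0.56450963 ends q [-0.0704 -0.0568  0.0586  0.0655] zmax 0.12179381184461269
  foot 185 [ 0.5156 -0.335   0.0042] [ 0.5941 -0.2542  0.0247] ((0.5574763417243958, -0.2967575788497925), 0.04262761026620865)
side1 206 131 yaw 8.628404 x at y=-.295 0.5565902 x at -.237 0.5653913 ends q [-0.0668 -0.0569  0.0605  0.0643] zmax 0.12189507865419258
  foot 204 [ 0.5141 -0.335   0.0046] [ 0.5966 -0.2486  0.0236] ((0.5582268834114075, -0.29299625754356384), 0.04687896743416786)
```

Lens at about (0.562, -0.2375) with a yaw of about 5.5–6°, so the ball's target is about (0.570, -0.158). Sideways first, then straight in, stopping 3 cm short.

drive_tool([
  [[0,0.1,0],0,-1],
  [[0,0.2,0],0,-1],
  [[0,0.3,0],0,-1],
  [[0,0.4,0],0,-1],
  [[0,0.5,0],0,-1],
])

```text
t: 20.5
ee_pos: [0.4508, 0.0435, 0.2424]
tcp_rot: [[0.096, 0.995, 0.0], [0.995, -0.096, -0.0], [0.0, 0.0, -1.0]]
wrist_force: [-0.1, -0.4, -2.3]
grip_width: 0.0125
gripper_force: 44.5
```

drive_tool([
  [[0,0.5,0],0,-1],
  [[0,0.5,0],0,-1],
  [[0,0.5,0],0,-1],
  [[0,0.5,0],0,-1],
  [[0,0.5,0],0,-1],
])

```text
t: 21.12
ee_pos: [0.5005, 0.0387, 0.2424]
tcp_rot: [[0.096, 0.995, -0.0], [0.995, -0.096, -0.0], [-0.0, -0.0, -1.0]]
wrist_force: [0.7, 0.0, -2.2]
grip_width: 0.0128
gripper_force: 44.5
```

drive_tool([
  [[0,0.5,0],0,-1],
  [[0,0.5,0],0,-1],
  [[0,0.5,0],0,-1],
  [[0,0.5,0],0,-1],
  [[0,0.5,0],0,-1],
])

```text
t: 21.75
ee_pos: [0.5503, 0.0339, 0.2424]
tcp_rot: [[0.096, 0.995, -0.0], [0.995, -0.096, -0.0], [-0.0, 0.0, -1.0]]
wrist_force: [-0.2, -0.4, -1.4]
grip_width: 0.0125
gripper_force: 44.5
```

drive_tool([
  [[0,0.5,0],0,-1],
  [[0,0.44,0],0,-1],
  [[0,0.4,0],0,-1],
  [[0,0.3,0],0,-1],
  [[0,0.2,0],0,-1],
])

```text
t: 22.38
ee_pos: [0.5865, 0.0305, 0.2424]
tcp_rot: [[0.096, 0.995, -0.0], [0.995, -0.096, 0.0], [-0.0, -0.0, -1.0]]
wrist_force: [-0.2, -0.5, -1.5]
grip_width: 0.0126
gripper_force: 44.5
```

drive_tool([
  [[0,0.1,0],0,-1],
  [[-0.1,0,0],0,-1],
  [[-0.2,0,0],0,-1],
  [[-0.3,0,0],0,-1],
  [[-0.4,0,0],0,-1],
])

```text
t: 23.0
ee_pos: [0.5862, 0.0099, 0.2425]
tcp_rot: [[0.096, 0.995, 0.0], [0.995, -0.096, -0.0], [-0.0, 0.0, -1.0]]
wrist_force: [0.3, -0.2, -2.2]
grip_width: 0.0125
gripper_force: 44.5
```

drive_tool([
  [[-0.5,0,0],0,-1],
  [[-0.5,0,0],0,-1],
  [[-0.5,0,0],0,-1],
  [[-0.5,0,0],0,-1],
  [[-0.5,0,0],0,-1],
])

```text
t: 23.62
ee_pos: [0.5814, -0.0401, 0.2424]
tcp_rot: [[0.096, 0.995, 0.0], [0.995, -0.096, 0.0], [0.0, 0.0, -1.0]]
wrist_force: [0.1, -0.4, -2.1]
grip_width: 0.0126
gripper_force: 44.5
```

drive_tool([
  [[-0.5,0,0],0,-1],
  [[-0.5,0,0],0,-1],
  [[-0.5,0,0],0,-1],
  [[-0.5,0,0],0,-1],
  [[-0.5,0,0],0,-1],
])

```text
t: 24.25
ee_pos: [0.5766, -0.0898, 0.2424]
tcp_rot: [[0.096, 0.995, -0.0], [0.995, -0.096, 0.0], [0.0, -0.0, -1.0]]
wrist_force: [0.4, 0.1, -2.0]
grip_width: 0.0124
gripper_force: 44.5
```

drive_tool([
  [[-0.5,0,0],0,-1],
  [[-0.4,0,0],0,-1],
  [[-0.3,0,0],0,-1],
  [[-0.2,0,0],0,-1],
  [[-0.1,0,0],0,-1],
])

```text
t: 24.88
ee_pos: [0.5738, -0.1191, 0.2424]
tcp_rot: [[0.096, 0.995, 0.0], [0.995, -0.096, 0.0], [0.0, 0.0, -1.0]]
wrist_force: [0.9, 0.7, -1.8]
grip_width: 0.0127
gripper_force: 44.5
```

```bash
python3 - <<'E'
from h import *
np.set_printoptions(precision=4,suppress=True)
s=arm.sense(); R=np.array(s['tcp_rot']); e=np.array(s['ee_pos']); print(s['t'],e,R[:,0],s['wrist_force'])
print(R.T@(np.array([.570,-.158,.2415])-e)/.02)
for n in('top','side','wrist'): take(n,n+'6')
# relative check: blue dish rim and the barrel in the same view
for t in('top6','side6','wrist6'):
    W=cloud(t).reshape(-1,3); im=load(t)['im'].reshape(-1,3).astype(int); r,g,b=im.T
    near=np.linalg.norm(W[:,:2]-e[:2],axis=1)<.08
    B=W[(b>r+40)&(b>100)&near&(W[:,2]>.103)&(W[:,2]<.118)]
    A=np.c_[2*B[:,:2],np.ones(len(B))]; x=np.linalg.lstsq(A,(B[:,:2]**2).sum(1),rcond=None)[0]; print(t,'rim',len(B),x[:2],np.sqrt(x[2]+x[:2]@x[:2]))
    d=W[:,:2]-[.56,-.295]; a=R[:2,0]; q=d@a; l=d@[a[1],-a[0]]
    H=W[(q>-.075)&(q<.07)&(abs(l)<.025)&(W[:,2]>.110)&(W[:,2]<.122)&~((b>r+40)&(b>100))]
    if len(H)>20: print(len(H),'barrel top l mean front/back',np.mean(((H[:,:2]-[.56,-.295])@[a[1],-a[0]])[((H[:,:2]-[.56,-.295])@a)>0.01]),np.mean(((H[:,:2]-[.56,-.295])@[a[1],-a[0]])[((H[:,:2]-[.56,-.295])@a)<-.03]))
def crop(t,p,w,h,k):
    z=load(t); uv=cv2.projectPoints((np.array(p)-z['P'][:3,3])@z['P'][:3,:3],np.zeros(3),np.zeros(3),z['M'],z['D'])[0][0,0].astype(int)
    x,y=uv-[w//2,h//2]; print(t,x,y); return cv2.resize(z['im'][y:y+h,x:x+w,::-1],None,fx=k,fy=k,interpolation=cv2.INTER_CUBIC)
w=cv2.resize(load('wrist6')['im'][60:300,140:440,::-1],(400,320))
a=np.hstack([crop('top6',(.565,-.2,.1),100,70,4),crop('side6',(.565,-.2,.1),100,70,4)])
cv2.imwrite('pics/c6.png',np.vstack([a,np.hstack([w,np.zeros_like(w)])]))
E
```

```text
24.875 [ 0.5738 -0.1191  0.2424] [0.0959 0.9954 0.    ] [ 0.8711  0.7334 -1.825 ]
[-1.9523 -0.0047  0.046 ]
top6 rim 74 [ 0.5714 -0.1214] 0.049164479304223185
122 barrel top l mean front/back -0.006265880951188823 -0.00755108670256965
side6 rim 63 [ 0.5747 -0.1208] 0.047450378906998686
131 barrel top l mean front/back -0.0018950333393242856 -0.003809024423030551
wrist6 rim 1184 [ 0.5769 -0.1179] 0.05074990538620047
1066 barrel top l mean front/back 0.00439418019007356 -0.0007508370542766475
top6 258 175
side6 257 190
```

View pics/c6.png

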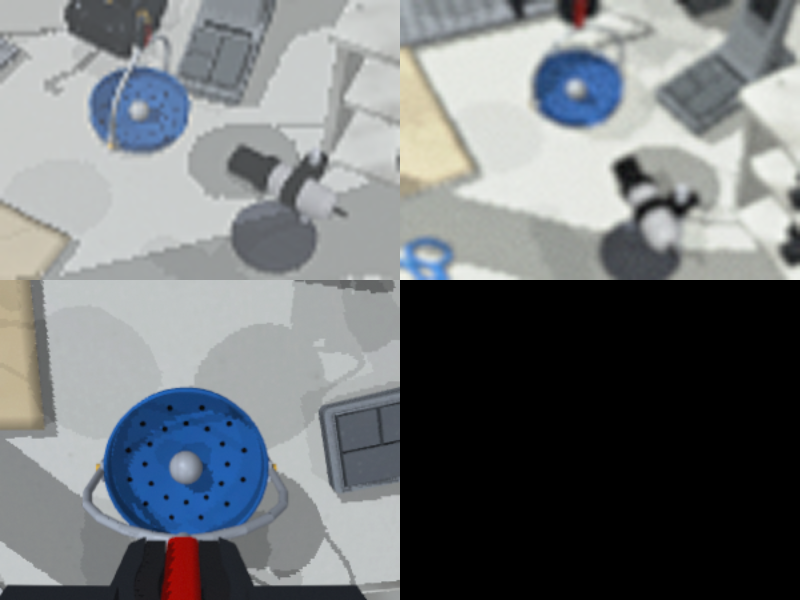

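The dish sits in line with the lens. Wrist crop: ball at (186,467), in the middle of the dish. Correcting each view's small bias with the known dish pose puts the lens at about (0.5635, -0.236), so the ball's target is (0.572, -0.1565). Final soft approach.

drive_tool([
  [[-0.1,0.02,0.01],0.02,-1],
  [[-0.2,0.02,0.01],0.03,-1],
  [[-0.3,0.02,0.01],0.02,-1],
  [[-0.3,0.02,0.01],0,-1],
  [[-0.3,0,0],0,-1],
])

```text
t: 25.65
ee_pos: [0.5729, -0.1436, 0.2416]
tcp_rot: [[0.104, 0.995, -0.0], [0.995, -0.104, 0.0], [-0.0, -0.0, -1.0]]
wrist_force: [-0.0, 0.0, -1.4]
grip_width: 0.0125
gripper_force: 44.5
```

drive_tool([
  [[-0.3,0,0],0,-1],
  [[-0.2,0,0],0,-1],
  [[-0.1,0,0],0,-1],
  [[-0.07,0,0],0,-1],
  [[0,0,0],0,-1],
])

```text
t: 26.28
ee_pos: [0.5716, -0.1564, 0.2416]
tcp_rot: [[0.104, 0.995, 0.0], [0.995, -0.104, 0.0], [0.0, 0.0, -1.0]]
wrist_force: [-0.8, 0.5, -1.6]
grip_width: 0.0122
gripper_force: 44.5
```

drive_tool([
  [[0,0,0],0,-1],
  [[0,0,0],0,-1],
  [[0,0,0],0,-1],
  [[0,0,0],0,-1],
  [[0,0,0],0,-1],
])

```text
t: 26.9
ee_pos: [0.5716, -0.1563, 0.2416]
tcp_rot: [[0.104, 0.995, -0.0], [0.995, -0.104, 0.0], [0.0, -0.0, -1.0]]
wrist_force: [-0.3, 0.2, -1.8]
grip_width: 0.0127
gripper_force: 44.5
```

```bash
python3 - <<'E'
from h import *
np.set_printoptions(precision=4,suppress=True)
s=arm.sense(); R=np.array(s['tcp_rot']); e=np.array(s['ee_pos']); print(s['t'],e,R[:,0],s['wrist_force'])
for n in('top','side','wrist'): take(n,n+'7')
a=R[:2,0]; n=np.array([a[1],-a[0]])
for t in('top7','side7','wrist7'):
    W=cloud(t).reshape(-1,3); im=load(t)['im'].reshape(-1,3).astype(int); r,g,b=im.T
    d=W[:,:2]-e[:2]; blue=(b>r+40)&(b>100)
    B=W[blue&(np.linalg.norm(d,axis=1)<.08)&(W[:,2]>.1)&(W[:,2]<.118)]
    A=np.c_[2*B[:,:2],np.ones(len(B))]; x=np.linalg.lstsq(A,(B[:,:2]**2).sum(1),rcond=None)[0][:2]
    gray=~blue&(np.linalg.norm(d,axis=1)<.035)&(W[:,2]>.098)&(W[:,2]<.116); G=W[gray]
    print(t,'rim-TCP',x-e[:2],'ball-TCP',len(G),np.median(G,0)-e if len(G) else '')
    d=W[:,:2]-x; q=d@a; l=d@n
    H=(q<-.065)&(q>-.22)&(abs(l)<.025)&(W[:,2]>.09)&(W[:,2]<.122)&~blue
    if H.sum()>20: h=H&(W[:,2]>.11); print('  lens q',np.percentile(q[H],[98,100]),'l front',l[h&(q>-.12)].mean(),'l back',l[h&(q<-.15)].mean())
E
```

```text
26.9 [ 0.5716 -0.1563  0.2416] [0.1042 0.9946 0.    ] [-0.2847  0.2015 -1.8363]
top7 rim-TCP [-0.0016 -0.0017] ball-TCP 17 [-0.0059 -0.0034 -0.1368]
  lens q [-0.0817 -0.0784] l front -0.00317707658296602 l back -0.0045440338692173884
side7 rim-TCP [ 0.0016 -0.0014] ball-TCP 12 [ 0.0005 -0.0034 -0.1343]
  lens q [-0.078  -0.0726] l front -0.002774622173874956 l back -0.002001236355962377
wrist7 rim-TCP [0.0031 0.0011] ball-TCP 459 [ 0.0035  0.0029 -0.1329]
  lens q [-0.1135 -0.1091] l front 0.012287264706291889 l back -0.0007429775309699012
```

The lens is about 80 mm from the ball. The sideways offset is about 1.5 mm, so I'll trim that, let it settle and hand in.

drive_tool([
  [[0,-0.02,0],0,-1],
  [[0,-0.03,0],0,-1],
  [[0,-0.02,0],0,-1],
  [[0,0,0],0,-1],
  [[0,0,0],0,-1],
])

```text
t: 27.68
ee_pos: [0.5702, -0.1562, 0.2416]
tcp_rot: [[0.104, 0.995, -0.0], [0.995, -0.104, 0.0], [0.0, -0.0, -1.0]]
wrist_force: [-0.8, -0.4, -1.5]
grip_width: 0.0121
gripper_force: 44.5
```

drive_tool([
  [[0,0,0],0,-1],
  [[0,0,0],0,-1],
  [[0,0,0],0,-1],
  [[0,0,0],0,-1],
  [[0,0,0],0,-1],
])

```text
t: 28.3
ee_pos: [0.5702, -0.1562, 0.2416]
tcp_rot: [[0.104, 0.995, -0.0], [0.995, -0.104, 0.0], [0.0, -0.0, -1.0]]
wrist_force: [0.4, 0.2, -2.0]
grip_width: 0.0118
gripper_force: 44.5
```

```bash
python3 - <<'E'
from h import *
s=arm.sense(); print(s['t'],s['ee_pos'],s['wrist_force'],s['gripper_force'],np.abs(s['joint_velocities']).max())
print(arm.hand_in())
E
```

```text
28.3 [ 0.57018448 -0.15621816  0.24160437] [ 0.38075968  0.15066858 -2.01915799] 44.506086483743275 0.0021695881154638864
the job is handed in; nothing more can be done
None
```

Handed in at 28.3 s: the dish is held level and still, its notch side turned to face the lens, with the ball in the middle, by my measurement about 8 cm in front of the lens and at its height (to a few mm); the hand-in gave no verdict.

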